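Stir up the dye carousel and hold the dropper bottle at the front

TASK

The pigment in the dye bottles has settled: bob the carousel to shake it up by pumping the agitator's side lever at least three full strokes, all the way down and each time let it spring all the way up again. Only then take the carousel by the grip on top, turn it until the dropper bottle (the one with a rubber bulb on its cap) stands squarely in line with the index fin at the front of the base (the side with the little drip dish), and finish while still gripping it firmly, so that the carousel stays still for the colourist to draw from. Leave the beaker, the timer and the rinse bottle behind the agitator where they are.

Things in the scene. Friction and masses are not known exactly. Their poses are not given: they have to be found in the camera images.
- agitator: Fixed white round base of the agitator, 208 mm in diameter, 29 mm high; origin: centre of its underside, on the carousel's axle, z up. Its front is its -x side: there a steel index fin (12 x 5 mm, top 47 mm above the worktop) stands on the rim and a round steel drip dish juts out to 136 mm from the axle. The lever is on its -y side.
- front_mark (a point): Point on the base's front line, where the foot of the dropper bottle belongs: 66 mm from the axle on the base's -x side (straight behind the fin), 36 mm above the worktop.
- lever_pivot (a point): Middle of the lever's pivot, between two white cheeks on the base's -y side: 115 mm from the axle, 50 mm above the worktop. The pivot axis lies along the base's x axis. From here the steel lever runs outward along the base's -y direction, rising at 0.38 rad at rest and dipping 0.12 rad below level when fully down.
- lever_pad (a point): Centre of the top face of the black pad (36 mm wide, 40 mm long, 14 mm thick) at the end of the pump lever, 117 mm from the pivot along the lever and 7 mm above its centre line. At rest about 0.10 m above the worktop, fully down 43 mm. Its axes: -y outward along the lever, z square to the pad.
- lever (a joint): Angle of the pump lever in rad: 0 at rest (up), grows as it is pressed down, 0.5 at the stop (fully down). A spring and the carousel's weight drive it back up by themselves; pressing on the pad takes about 4 N at the top, 8 N at the bottom. Pressing it lifts the whole carousel by 15 mm at full stroke; it sinks again as the lever rises.
- carousel (a joint): Angle of the carousel about its upright axle in rad, growing counter-clockwise seen from above; the dropper bottle is at the front at 0 or any multiple of 6.283. It turns either way on an easy bearing (0.02 N m) and may coast when pushed. Lever up, it carries a 180 mm deck (top 36 mm above the worktop) with six bottles evenly round it.
- grip: Black upright blade on top of the carousel's 16 mm column, turning with it: 60 mm long, 13 mm thick, 38 mm high; origin at mid-blade, on the axle, 241 mm above the worktop (blade from 222 to 260 mm). x is along its length, y across its thickness, z up; the dropper bottle is on its -x side. To be pinched across its thickness from above.
- dropper_bottle (a point): Centre of the foot of the dropper bottle, on its own axis, about 36 mm above the worktop, 66 mm from the axle: one of six brown 43 mm bottles in black cups on the deck, the only one with a rubber bulb on its black cap. The bulb's tip is 200 mm above the worktop, the other five bottles reach 155 mm.
- beaker_mid (a point): Centre of the clear plastic beaker (71 mm in diameter, 88 mm high), half-way up; it stands loose on the worktop behind the agitator.
- timer_mid (a point): Centre of the round white twist timer (63 mm in diameter, 36 mm high), half-way up; it stands loose behind and to the left of the agitator.
- rinse_mid (a point): Centre of the rinse bottle (60 mm in diameter, 150 mm high), half-way up; it stands loose behind the agitator.

How it is judged:
By the outcome, as a careful person would: the job done as asked, in the order asked, and still so for the second after the job is handed in, while the arm keeps its last pose, push and grip.
It also fails if it takes over 72 s, if anything falls off the work surface, if the arm or the gripper's body presses on something with over 40 N, if the wrist force passes 120 N, or if a joint passes its speed limit or range.

ROBOT

A 7-joint arm with a two-finger parallel gripper is mounted at the origin on a cart in front of the work surface, level with it; the furniture and walls round the work are solid. World frame = base frame: x ahead of the robot, y to its left, z up, the work surface at z = 0. Lengths are in m, angles in rad, forces in N, time in s.
With the tool pointing down it reaches from about 0.4 to 0.875 m from the base axis. Payload 19.3 kg.
Tool frame: the origin (TCP) lies midway between the tips of the shut fingers; the grasp point (between the pads) lies 19 mm behind it; z points along the fingers, y is the line along which they close (so a half turn about z gives the same grasp; the last joint's range is limited). The gripper opens to 85 mm and grips with 20 to 120 N. Pads are 22 mm wide; open, the fingers measure 114 mm over their backs; the gripper's body (76 mm by 85 mm) begins 54 mm behind the grasp point. The pads swing forward as they close: fully open they stand 13 mm farther back than shut.
Start: joints at [1.208, 0.521, -0.036, 1.599, 0.021, 1.021, -0.113], TCP at [0.18, -0.598, 0.231] pointing down, gripper open.
Joint ranges: [-2.91, 2.91], [-0.3, 2.13], [-1.5, 1.42], [0.17, 2.43], [-1.26, 4.41], [0.16, 1.93], [-2.52, 2.52]. Speed limits (rad/s): [1.89, 1.89, 2.39, 2.39, 3.01, 3.01, 3.01].

INTERFACE

Orientations are given as [roll, pitch, yaw] about the fixed x, y, z axes, in that order (R = Rz(yaw) Ry(pitch) Rx(roll)).
In Python, from workcell import bot gives the robot as it stands.
- The arm moves only by the tool move_arm, never from a script. Its argument "series" is a list of rows, each a list of 3 entries, a list of its own where there are three numbers: the shift along the tool's x, y, z in cm, then the turn, a rotation vector about the tool's x, y, z in rad, then the opening in per cent of the stroke, from 0 (shut) to 100 (fully open). A call has 1 to 20 rows; each row is the pose to reach, as a shift and turn from the pose commanded when the call began, along the tool's axes at that moment; what a row does not reach only later rows make up. A row lasts 1/12 s, in which the tool goes at most 41.7 mm and 7.16 degrees, less where a joint would pass 70% of its speed; a pose out of reach is approached as far as the arm can. A call with a gripper value outside its range is refused whole. The fingers move at their own pace and stop on an object; "squeeze" is the grip in N (left out, the last holds). Time passes only in rows, so rows that repeat a pose let the fingers close. It gives the time, the measured TCP pose, the force, the opening and the grip force at its end, in the units of the state.
- bot.observe(): the state, without advancing time (a new reading comes with each control period).
- bot.grab_frame(name): name is "side" or "top" or "wrist"; returns (picture, depth): 400x640x3 uint8, red, green, blue; 400x640 float32, m along the optical axis (not along the pixel's ray), 0 where there is no reading.
- bot.camera_params(name): a dict with "fovy" (degrees; the focal length in pixels is half the picture's height over the tangent of half this angle, whatever the lens; pixels are square), "cx", "cy" (the principal point, pixels), "R" (3x3) and "t" (3): a world point X has camera coordinates R X + t; the wrist camera has in their place "tool_from_camera" (4x4, takes a point from camera to tool coordinates, whose origin is the TCP and whose axes are the flange's). Camera axes: x right, y down, z forward; pixel columns grow to the right and rows downward; lengths in m; the calibration is good to about 2 mm. A picture is of the moment at which its call begins: read the wrist's pose just before it. camera_params takes no time and is no camera call.
- bot.job_done(): hands the job in; it is judged then, once.
Trained networks look in the newest picture that a camera, given by its name, has taken for a name from the list of things; names that differ only in an ending like _2 or _b are one class to them, and where a whole thing is asked for, a point or a joint stands for the part that bears it (a point fixed in the world has none). Each returns a list of dicts, best first, with "conf" (0 to 1); they miss things now and then, are a little off and sometimes report something else, mostly with a low value. They report only what shows in the picture. A call takes as long as a camera call.
- bot.find_in(camera, thing): "bbox" ([left, top, right, bottom] in pixels, round what is visible of it).
- bot.trace(camera, thing): "mask" (400x640 bool, what is visible of it) and "bbox" ([left, top, right, bottom] in pixels, round what is visible of it).
The state is a dict: "clock": time; "qpos": joint angles; "qd": joint speeds; "joint_efforts": joint torques, N m; "position": TCP position; "tool_rot": TCP orientation; "force": force on the tool from outside, world axes, zero at the start; "moment": the same for the moment, N m; "grip_width": finger opening in m; "finger_force": force on a finger pad.
Only numpy, scipy, OpenCV 4.12 (cv2) and the standard library are available. Lean on these libraries where they do the work, as an engineer would, in place of code of your own. Each camera call takes 0.05 s, during which the arm holds its last target. There are 200 camera calls.

## Working session

There is one attempt and no reset: what is moved stays moved. The work goes in short steps, Python scripts to look and compute and a tool call to move; the robot and the scene stay as the last step left them, time stands still between calls to the robot, and variables do not carry over. Pictures are saved under pics/ and viewed, at most 10 in all, crops included, and the job is handed in when it is done.

Besides the shell and the picture viewer there is one more tool, called after "Call:" by a JSON object that holds its "name" and its "arguments", one argument or row to a line. move_arm: Moves the arm, as the interface text tells. Its arguments: {"type":"object","properties":{"series":{"type":"array"},"squeeze":{"type":"number"}},"required":["series"]}

```bash
mkdir -p pics
cat > h.py <<'E'
import numpy as np,cv2
from workcell import bot
from scipy.spatial.transform import Rotation as Ro
def K(n,sh=(400,640)):
    p=bot.camera_params(n); f=200/np.tan(np.radians(p["fovy"])/2); return p,f
def world(n,d,st=None):
    p,f=K(n); v,u=np.mgrid[0:400,0:640]
    c=np.stack([(u-p["cx"])/f*d,(v-p["cy"])/f*d,d],-1)
    if n=="wrist":
        T=np.array(p["tool_from_camera"]); c=c@T[:3,:3].T+T[:3,3]
        return c@Ro.from_euler('xyz',st["tool_rot"]).as_matrix().T+st["position"]
    return (c-np.array(p["t"]))@np.array(p["R"])
def proj(n,X):
    p,f=K(n); c=np.array(p["R"])@X+p["t"]; return c[:2]/c[2]*f+[p["cx"],p["cy"]]
E
python3 - <<'E'
from h import *
print(bot.observe())
for n in("top","side"):
    im,d=bot.grab_frame(n); cv2.imwrite(f"pics/{n}0.png",im[:,:,::-1]); np.save(n+"0.npy",d)
    W=world(n,d)
    for t in("agitator","lever_pad","grip","dropper_bottle","beaker_mid","timer_mid","rinse_mid"):
        for r in bot.trace(n,t)[:2]:
            P=W[r["mask"]&(d>0)]
            if len(P): print(n,t,round(r["conf"],2),np.round(r["bbox"]),np.round(np.median(P,0),3),np.round(np.percentile(P,3,axis=0),3),np.round(np.percentile(P,97,axis=0),3))
E
```

```text
{'clock': 0.0, 'qpos': array([ 1.20778555,  0.52199912, -0.0363315 ,  1.60000425,  0.02120076,
        1.02115766, -0.11276869]), 'qd': array([-7.85684778e-04,  3.74392945e-04,  1.17171818e-04,  3.88466977e-04,
       -1.36808598e-03,  3.06017784e-04, -9.50011182e-05]), 'joint_efforts': array([ 1.24469418e-03, -9.27111840e+01,  1.98008761e+00, -3.69933128e+01,
        1.76617474e-02,  8.30262434e-03, -3.37183815e-05]), 'position': array([ 0.18026453, -0.59806732,  0.23073633]), 'tool_rot': array([-3.14041245e+00,  8.56404243e-05,  2.92836055e-01]), 'force': array([ 0.80774628, -0.09171421,  0.03338679]), 'moment': array([0.01132404, 0.02457406, 0.01806316]), 'finger_force': 0.0, 'grip_width': 0.08579410663978687}
top agitator 0.73 [269. 208. 409. 297.] [ 0.482 -0.158  0.039] [ 0.368 -0.364  0.004] [ 0.565 -0.062  0.255]
top lever_pad 0.6 [349. 233. 405. 250.] [ 0.486 -0.358  0.095] [ 0.473 -0.39   0.054] [ 0.505 -0.259  0.107]
top grip 0.5 [294. 247. 322. 260.] [ 0.48  -0.148  0.258] [ 0.468 -0.172  0.222] [ 0.489 -0.125  0.262]
top dropper_bottle 0.61 [273. 214. 343. 286.] [ 0.48  -
[... 784 characters left out ...]
.472 -0.454 -0.002] [ 0.505 -0.251  0.104]
side grip 0.49 [362. 176. 375. 208.] [ 0.474 -0.132  0.247] [ 0.464 -0.168  0.215] [ 0.49  -0.116  0.259]
side dropper_bottle 0.82 [325. 173. 406. 299.] [ 0.47  -0.114  0.098] [ 0.397 -0.203  0.031] [ 0.552 -0.061  0.236]
side beaker_mid 0.85 [276. 193. 305. 240.] [ 0.696 -0.236  0.057] [ 0.668 -0.287  0.003] [ 0.73  -0.221  0.086]
side timer_mid 0.76 [214. 291. 239. 320.] [0.719 0.043 0.019] [0.698 0.011 0.007] [0.75  0.065 0.034]
side timer_mid 0.21 [316. 175. 425. 317.] [ 0.469 -0.111  0.07 ] [ 0.374 -0.343  0.004] [ 0.555 -0.047  0.221]
side rinse_mid 0.96 [235. 206. 266. 270.] [ 0.726 -0.096  0.085] [ 0.708 -0.125  0.006] [ 0.757 -0.085  0.149]
```

Run:
```python
import cv2,numpy as np
a=cv2.imread("pics/top0.png")[195:310,255:420];b=cv2.imread("pics/side0.png")[165:325,305:435]
a=cv2.resize(a,None,fx=2.7,fy=2.7,interpolation=2);b=cv2.resize(b,None,fx=2.7,fy=2.7,interpolation=2)
o=np.zeros((440,800,3),np.uint8);o[:a.shape[0],:a.shape[1]]=a;o[:b.shape[0],446:446+b.shape[1]]=b[:440,:354]
cv2.imwrite("pics/c0.png",o)
from h import *
for n in("top","side"):
    d=np.load(n+"0.npy");W=world(n,d)
    near=(np.hypot(W[...,0]-.48,W[...,1]+.148)<.2)&(d>0)
    m=near&(W[...,2]>.225)&(W[...,2]<.27);P=W[m]
    print(n,"grip",m.sum(),P.mean(0),np.linalg.svd(P[:,:2]-P[:,:2].mean(0),full_matrices=False)[2][0], (P.min(0)+P.max(0))/2)
    m=near&(W[...,2]>.16)&(W[...,2]<.215)
    for p,uv in zip(W[m],np.argwhere(m)): print(uv[::-1],np.round(p,3)) if np.hypot(*(p[:2]-[.48,-.148]))>.04 else 0
    # base rim
    m=near&(W[...,2]>.022)&(W[...,2]<.034);P=W[m];
    r=np.hypot(P[:,0]-.48,P[:,1]+.148);P=P[(r<.12)&(r>.09)]
    A=np.c_[2*P[:,:2],np.ones(len(P))];s=np.linalg.lstsq(A,(P[:,:2]**2).sum(1),rcond=None)[0];print("rim",len(P),s[:2],np.sqrt(s[2]+s[:2]@s[:2]))
    m=near&(W[...,1]<-.30)&(W[...,2]>.07);print("pad",W[m].min(0),W[m].max(0),W[m].mean(0))
    m=near&(W[...,0]<.375)&(W[...,2]>.004);print("front",m.sum(),W[m].min(0),W[m].mean(0))
```

```text
top grip 196 [ 0.47864649 -0.14802394  0.25595095] [ 0.3103846  -0.95061107] [ 0.47785864 -0.14834987  0.24381941]
[334 235] [ 0.511 -0.212  0.16 ]
[332 236] [ 0.509 -0.207  0.162]
[333 236] [ 0.509 -0.21   0.161]
[335 236] [ 0.509 -0.214  0.162]
[336 236] [ 0.509 -0.217  0.161]
[330 237] [ 0.507 -0.203  0.162]
[331 237] [ 0.507 -0.205  0.162]
[332 237] [ 0.507 -0.207  0.163]
[333 237] [ 0.508 -0.208  0.185]
[334 237] [ 0.508 -0.211  0.189]
[335 237] [ 0.507 -0.213  0.187]
[336 237] [ 0.507 -0.217  0.16 ]
[338 237] [ 0.507 -0.221  0.162]
[329 238] [ 0.505 -0.2    0.162]
[330 238] [ 0.505 -0.203  0.16 ]
[331 238] [ 0.505 -0.204  0.181]
[332 238] [ 0.506 -0.206  0.189]
[333 238] [ 0.506 -0.208  0.192]
[334 238] [ 0.506 -0.21   0.198]
[335 238] [ 0.505 -0.212  0.194]
[336 238] [ 0.505 -0.215  0.191]
[337 238] [ 0.505 -0.217  0.189]
[339 238] [ 0.504 -0.224  0.16 ]
[330 239] [ 0.502 -0.203  0.161]
[331 239] [ 0.503 -0.203  0.192]
[332 239] [ 0.503 -0.206  0.196]
[333 239] [ 0.504 -0.208  0.198]
[334 239] [ 0.503 -0.21   0.195]
[335 239] [ 0.503 -0.212  0.198]
[336 239] [ 0.503 -0.215  0.
[... 3333 characters left out ...]
.198  0.184]
[361 198] [ 0.505 -0.205  0.176]
[361 202] [ 0.505 -0.205  0.166]
[360 203] [ 0.507 -0.207  0.161]
[361 203] [ 0.505 -0.207  0.162]
[360 204] [ 0.507 -0.205  0.16 ]
[361 204] [ 0.504 -0.204  0.161]
[362 204] [ 0.501 -0.201  0.164]
[363 204] [ 0.5   -0.203  0.163]
[360 205] [ 0.506 -0.201  0.16 ]
[362 205] [ 0.501 -0.2    0.162]
[363 205] [ 0.499 -0.2    0.163]
[363 206] [ 0.498 -0.198  0.161]
[363 208] [ 0.496 -0.192  0.16 ]
rim 1055 [ 0.4778454  -0.14642699] 0.09734806376197651
pad [ 0.47645772 -0.34779617  0.07037015] [ 0.49942402 -0.30082194  0.09367195] [ 0.48579941 -0.32628703  0.08004843]
front 135 [ 0.34222874 -0.1781422   0.00400068] [ 0.36096859 -0.14958536  0.0123817 ]
```

View pics/c0.png

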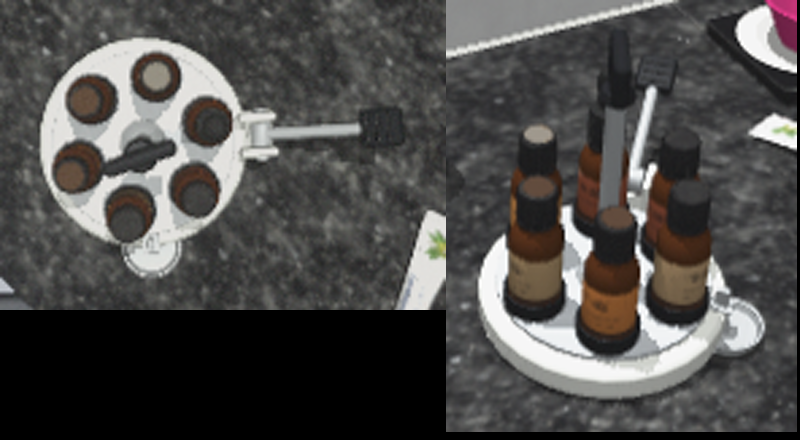

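The crop shows the lever pointing right (-y), the dish at the bottom (world -x) and the dropper bottle at crop (207,125), with its bulb tip at about (0.497, -0.211, 0.20). The axle is at about (0.478, -0.147), and the resting pad should be near (0.486, -0.368, 0.10). I'm moving above the pad with the fingers shut.

Call:
{"name": "move_arm", "arguments": {
  "series": [
    [[2,-0.7,0],[0,0,0],0],
    [[5,-1.75,0.5],[0,0,0],0],
    [[8,-2.8,1],[0,0,0],0],
    [[11,-3.9,2],[0,0,0],0],
    [[14,-4.9,3],[0,0,0],0],
    [[17,-6,4],[0,0,0],0],
    [[20,-7,5],[0,0,0],0],
    [[23,-8.1,6],[0,0,0],0],
    [[26,-9.1,6.5],[0,0,0],0],
    [[29,-10.2,7],[0,0,0],0],
    [[32,-11.2,7.5],[0,0,0],0],
    [[34.5,-12.1,8],[0,0,0],0],
    [[35.9,-12.6,8],[0,0,0],0],
    [[35.9,-12.6,8],[0,0,0],0],
    [[35.9,-12.6,8],[0,0,0],0]
  ]
}}

```text
clock: 2.05
position: [0.4878, -0.3742, 0.1514]
tool_rot: [3.141, 0.0, 0.294]
force: [-1.1, -0.5, -0.0]
grip_width: -0.0001
finger_force: 0.0
```

Run:
```python
from h import *
s=bot.observe();print(s["clock"],s["position"],s["tool_rot"],s["grip_width"],s["force"],s["qpos"])
im,d=bot.grab_frame("wrist");cv2.imwrite("pics/w1.png",im[:,:,::-1]);W=world("wrist",d,s)
# base rim, fin
m=(d>0)&(np.hypot(W[...,0]-.478,W[...,1]+.147)<.26)
for r in bot.trace("wrist","lever_pad")[:1]:
    P=W[r["mask"]&m]; print(r["conf"],r["bbox"],np.percentile(P,[3,50,97],axis=0).round(3))
```

```text
2.05 [ 0.48776127 -0.37417902  0.15138049] [3.14146866e+00 3.28437526e-04 2.93633771e-01] -7.36567762354853e-05 [-1.12284973 -0.52182196 -0.03394834] [ 0.61138731  0.59618563 -0.07849243  1.69793435  0.05907822  0.84989754
 -0.76979486]
0.75 [179.1, 152.8, 346.4, 244.8] [[ 0.475 -0.386  0.054]
 [ 0.49  -0.354  0.094]
 [ 0.507 -0.259  0.106]]
```

View pics/w1.png

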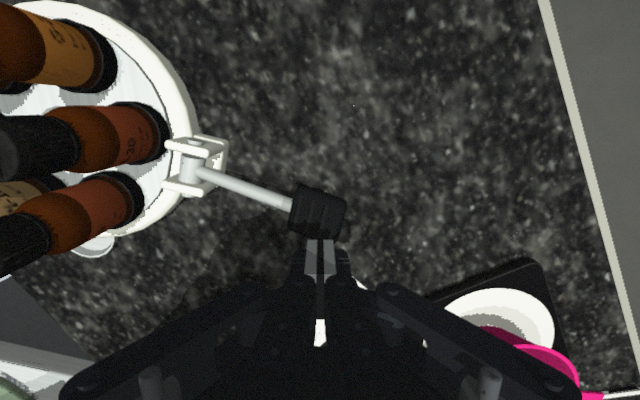

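The wrist view shows the shut fingertips at (320,245), in line with the pad at (318,210), so I'll press slowly.

Call:
{"name": "move_arm", "arguments": {
  "series": [
    [[0,0,2],[0,0,0],0],
    [[0,0,4],[0,0,0],0],
    [[0,0,5],[0,0,0],0],
    [[0,0,5.7],[0,0,0],0],
    [[0,0,6.4],[0,0,0],0],
    [[0,0,7.1],[0,0,0],0],
    [[0,0,7.8],[0,0,0],0],
    [[0,0,8.5],[0,0,0],0],
    [[0,0,9.2],[0,0,0],0],
    [[0,0,9.7],[0,0,0],0],
    [[0,0,10],[0,0,0],0],
    [[0,0,10],[0,0,0],0]
  ]
}}

```text
clock: 3.15
position: [0.488, -0.376, 0.052]
tool_rot: [3.139, -0.001, 0.291]
force: [-0.3, -4.3, 7.9]
grip_width: -0.0003
finger_force: 4.0
```

Call:
{"name": "move_arm", "arguments": {
  "series": [
    [[0,0,0.3],[0,0,0],0],
    [[0,0,0.5],[0,0,0],0],
    [[0,0,0.5],[0,0,0],0]
  ]
}}

```text
clock: 3.4
position: [0.488, -0.376, 0.0473]
tool_rot: [3.139, -0.001, 0.291]
force: [-0.2, -3.8, 7.3]
grip_width: -0.0002
finger_force: 4.2
```

Call:
{"name": "move_arm", "arguments": {
  "series": [
    [[0,0,0.2],[0,0,0],0],
    [[0,0,0.4],[0,0,0],0],
    [[0,0,0.4],[0,0,0],0]
  ]
}}

```text
clock: 3.65
position: [0.488, -0.3759, 0.0435]
tool_rot: [3.139, -0.001, 0.292]
force: [-1.2, -2.8, 12.4]
grip_width: -0.0
finger_force: 6.4
```

Call:
{"name": "move_arm", "arguments": {
  "series": [
    [[0,0,0.1],[0,0,0],0],
    [[0,0,0.2],[0,0,0],0],
    [[0,0,0.2],[0,0,0],0]
  ]
}}

```text
clock: 3.9
position: [0.4881, -0.3759, 0.0424]
tool_rot: [3.139, -0.001, 0.291]
force: [-4.8, 0.3, 25.9]
grip_width: 0.0003
finger_force: 13.0
```

The jump to 26 N means the stop is reached. I'll raise fully clear and then repeat four more strokes.

Call:
{"name": "move_arm", "arguments": {
  "series": [
    [[0,0,-1],[0,0,0],0],
    [[0,0,-3],[0,0,0],0],
    [[0,0,-5],[0,0,0],0],
    [[0,0,-7],[0,0,0],0],
    [[0,0,-8.7],[0,0,0],0],
    [[0,0,-8.7],[0,0,0],0],
    [[0,0,-8.7],[0,0,0],0],
    [[0,0,-8.7],[0,0,0],0],
    [[0,0,-8.7],[0,0,0],0]
  ]
}}

```text
clock: 4.65
position: [0.4873, -0.3741, 0.1266]
tool_rot: [-3.141, 0.001, 0.293]
force: [-0.7, 0.0, -0.2]
grip_width: 0.0
finger_force: 0.0
```

Run:
```python
from h import *
im,d=bot.grab_frame("side")
W=world("side",d);m=bot.trace("side","lever_pad")
P=W[m[0]["mask"]&(d>0)];P=P[(P[:,1]<-.335)&(P[:,2]>.03)&(P[:,2]<.115)];print(bot.observe()["position"],np.percentile(P,[3,50,97],axis=0).round(3))
d0=np.load("side0.npy");k=m[0]["mask"];print(np.median(d[k]-d0[k]))
```

```text
[ 0.48737206 -0.37403179  0.12660655] [[ 0.471 -0.38   0.085]
 [ 0.487 -0.361  0.096]
 [ 0.504 -0.34   0.105]]
1.2099743e-05
```

Call:
{"name": "move_arm", "arguments": {
  "series": [
    [[0,0,1.5],[0,0,0],0],
    [[0,0,3],[0,0,0],0],
    [[0,0,4.5],[0,0,0],0],
    [[0,0,6],[0,0,0],0],
    [[0,0,7.3],[0,0,0],0],
    [[0,0,8.2],[0,0,0],0],
    [[0,0,8.5],[0,0,0],0],
    [[0,0,8.7],[0,0,0],0],
    [[0,0,8.7],[0,0,0],0],
    [[0,0,8.7],[0,0,0],0]
  ]
}}

```text
clock: 5.58
position: [0.4882, -0.375, 0.0419]
tool_rot: [3.14, -0.001, 0.292]
force: [-7.3, 3.3, 35.0]
grip_width: 0.0
finger_force: 16.9
```

Call:
{"name": "move_arm", "arguments": {
  "series": [
    [[0,0,-1],[0,0,0],0],
    [[0,0,-3],[0,0,0],0],
    [[0,0,-5],[0,0,0],0],
    [[0,0,-7],[0,0,0],0],
    [[0,0,-8.7],[0,0,0],0],
    [[0,0,-8.7],[0,0,0],0],
    [[0,0,-8.7],[0,0,0],0],
    [[0,0,-8.7],[0,0,0],0],
    [[0,0,-8.7],[0,0,0],0],
    [[0,0,-8.7],[0,0,0],0]
  ]
}}

```text
clock: 6.42
position: [0.4874, -0.3739, 0.1263]
tool_rot: [-3.14, 0.001, 0.293]
force: [0.0, 0.1, -0.8]
grip_width: 0.0004
finger_force: 0.0
```

Call:
{"name": "move_arm", "arguments": {
  "series": [
    [[0,0,1.5],[0,0,0],0],
    [[0,0,3],[0,0,0],0],
    [[0,0,4.5],[0,0,0],0],
    [[0,0,6],[0,0,0],0],
    [[0,0,7.3],[0,0,0],0],
    [[0,0,8.2],[0,0,0],0],
    [[0,0,8.5],[0,0,0],0],
    [[0,0,8.7],[0,0,0],0],
    [[0,0,8.7],[0,0,0],0],
    [[0,0,8.7],[0,0,0],0]
  ]
}}

```text
clock: 7.25
position: [0.4881, -0.375, 0.0418]
tool_rot: [3.14, -0.001, 0.292]
force: [-7.0, 2.3, 34.9]
grip_width: 0.0002
finger_force: 17.2
```

Call:
{"name": "move_arm", "arguments": {
  "series": [
    [[0,0,-1],[0,0,0],0],
    [[0,0,-3],[0,0,0],0],
    [[0,0,-5],[0,0,0],0],
    [[0,0,-7],[0,0,0],0],
    [[0,0,-8.7],[0,0,0],0],
    [[0,0,-8.7],[0,0,0],0],
    [[0,0,-8.7],[0,0,0],0],
    [[0,0,-8.7],[0,0,0],0],
    [[0,0,-8.7],[0,0,0],0],
    [[0,0,-8.7],[0,0,0],0]
  ]
}}

```text
clock: 8.08
position: [0.4874, -0.3739, 0.1263]
tool_rot: [-3.14, 0.001, 0.293]
force: [0.1, -0.9, 0.4]
grip_width: -0.0001
finger_force: 0.0
```

Call:
{"name": "move_arm", "arguments": {
  "series": [
    [[0,0,1.5],[0,0,0],0],
    [[0,0,3],[0,0,0],0],
    [[0,0,4.5],[0,0,0],0],
    [[0,0,6],[0,0,0],0],
    [[0,0,7.3],[0,0,0],0],
    [[0,0,8.2],[0,0,0],0],
    [[0,0,8.5],[0,0,0],0],
    [[0,0,8.7],[0,0,0],0],
    [[0,0,8.7],[0,0,0],0],
    [[0,0,8.7],[0,0,0],0]
  ]
}}

```text
clock: 8.92
position: [0.4882, -0.375, 0.0418]
tool_rot: [3.14, -0.001, 0.292]
force: [-6.9, 2.4, 35.4]
grip_width: 0.0001
finger_force: 17.3
```

Call:
{"name": "move_arm", "arguments": {
  "series": [
    [[0,0,-1],[0,0,0],0],
    [[0,0,-3],[0,0,0],0],
    [[0,0,-5],[0,0,0],0],
    [[0,0,-7],[0,0,0],0],
    [[0,0,-9],[0,0,0],0],
    [[0,0,-12],[0,0,0],0],
    [[0,0,-15],[0,0,0],0],
    [[0,0,-18],[0,0,0],0],
    [[0,0,-21],[0,0,0],0],
    [[0,0,-24],[0,0,0],0],
    [[0,0,-27],[0,0,0],0],
    [[0,0,-29],[0,0,0],0],
    [[0,0,-30],[0,0,0],0],
    [[0,0,-30],[0,0,0],0]
  ]
}}

```text
clock: 10.08
position: [0.4882, -0.3745, 0.3417]
tool_rot: [3.14, -0.001, 0.293]
force: [0.4, -0.1, -1.4]
grip_width: -0.0002
finger_force: 0.0
```

```bash
cat > see.py <<'E'
from h import *
def see():
    im,d=bot.grab_frame("top");W=world("top",d);a=np.array([.4785,-.1475])
    z=W[...,2];r=np.hypot(W[...,0]-a[0],W[...,1]-a[1])
    P=W[(d>0)&(z>.165)&(z<.21)&(r>.045)&(r<.085)]
    G=W[(d>0)&(z>.225)&(z<.27)&(r<.04)]
    D=W[(d>0)&(z>.004)&(z<.025)&(r>.108)&(r<.14)&(W[...,0]<a[0]-.08)]
    F=W[(d>0)&(z>.038)&(z<.052)&(r>.09)&(r<.107)&(W[...,0]<a[0]-.08)]
    return P,G,D,F
E
python3 - <<'E'
from see import *
P,G,D,F=see()
for n,x in zip("PGDF",(P,G,D,F)): print(n,len(x),np.median(x,0) if len(x) else 0,x.mean(0) if len(x) else 0)
print("blade",np.linalg.svd(G[:,:2]-G[:,:2].mean(0),full_matrices=False)[2][0],G.min(0),G.max(0))
s=bot.observe();print(s["clock"],s["position"],s["tool_rot"],s["qpos"])
E
```

```text
P 68 [ 0.49887242 -0.20977306  0.19632546] [ 0.49831717 -0.21024348  0.19526816]
G 199 [ 0.47854167 -0.14751424  0.25855621] [ 0.47847851 -0.14800898  0.25592939]
D 141 [ 0.35760411 -0.15387643  0.00616637] [ 0.35836232 -0.15427163  0.00741297]
F 10 [ 0.38008133 -0.15344903  0.04696371] [ 0.37983373 -0.15346353  0.04673741]
blade [ 0.30748755 -0.9515521 ] [ 0.46444107 -0.17678615  0.22502655] [ 0.49131187 -0.11978093  0.26343316]
10.1333 [ 0.4878144  -0.37419786  0.33996363] [ 3.14143297e+00 -1.20134138e-04  2.92762545e-01] [ 0.61118717  0.41700823 -0.07764738  1.48329278  0.03321734  1.24237742
 -0.74857481]
```

Four full strokes are done, counting the ones with force at the stop. Next I'll go over the grip and align with the blade, which needs a +1.59 rad yaw.

Call:
{"name": "move_arm", "arguments": {
  "series": [
    [[0.4,-1.5,0],[0,0,-0.11],100],
    [[0.8,-3,0],[0,0,-0.22],100],
    [[1.2,-4.6,0],[0,0,-0.33],100],
    [[1.6,-6.2,0],[0,0,-0.44],100],
    [[2,-7.8,0],[0,0,-0.55],100],
    [[2.4,-9.4,0],[0,0,-0.66],100],
    [[2.8,-11,0],[0,0,-0.77],100],
    [[3.3,-12.8,0],[0,0,-0.88],100],
    [[3.7,-14.5,0],[0,0,-0.99],100],
    [[4.1,-16.1,0],[0,0,-1.1],100],
    [[4.6,-17.7,0],[0,0,-1.21],100],
    [[5,-19.4,0],[0,0,-1.32],100],
    [[5.3,-20.6,0],[0,0,-1.43],100],
    [[5.5,-21.4,0],[0,0,-1.52],100],
    [[5.6,-21.9,0],[0,0,-1.59],100],
    [[5.6,-21.9,0],[0,0,-1.59],100],
    [[5.6,-21.9,0],[0,0,-1.59],100]
  ]
}}

```text
clock: 11.55
position: [0.4777, -0.1484, 0.339]
tool_rot: [-3.14, -0.001, 1.881]
force: [-0.2, -0.4, 0.2]
grip_width: 0.0854
finger_force: 0.0
```

Run:
```python
from h import *
s=bot.observe();print(s["clock"],s["position"],s["tool_rot"],s["grip_width"],s["qpos"])
im,d=bot.grab_frame("wrist");cv2.imwrite("pics/w2.png",im[:,:,::-1]);W=world("wrist",d,s)
a=np.array([.4785,-.148]);z=W[...,2];r=np.hypot(W[...,0]-a[0],W[...,1]-a[1])
G=W[(d>0)&(z>.25)&(z<.268)&(r<.045)];print("blade",len(G),G.mean(0),G.min(0),G.max(0))
if len(G)>10: print(np.linalg.svd(G[:,:2]-G[:,:2].mean(0),full_matrices=False)[2][0])
```

```text
11.55 [ 0.47773031 -0.14840697  0.33903449] [-3.14012792e+00 -1.25841327e-03  1.88060620e+00] 0.08541743394913691 [ 0.56349454  0.24162406 -0.46374784  1.7560118   0.11576594  1.17290553
  0.37602025]
blade 1095 [ 0.4776765  -0.14486663  0.25842822] [ 0.46488965 -0.17479447  0.25029199] [ 0.49192092 -0.11796335  0.26158279]
[ 0.30097912 -0.95363073]
```

View pics/w2.png

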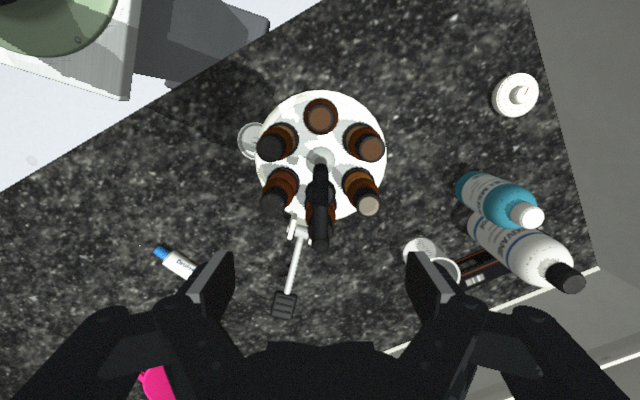

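The blade is centred at column 320, upright in the image and between the fingers. I'll descend and close.

Call:
{"name": "move_arm", "arguments": {
  "series": [
    [[0,0,2],[0,0,0],100],
    [[0,0,4.5],[0,0,0],100],
    [[0,0,7],[0,0,0],100],
    [[0,0,9],[0,0,0],100],
    [[0,0,10.5],[0,0,0],100],
    [[0,0,11.5],[0,0,0],100],
    [[0,0,11.5],[0,0,0],100]
  ]
}}

```text
clock: 12.18
position: [0.4772, -0.1485, 0.2233]
tool_rot: [-3.139, -0.002, 1.881]
force: [-0.3, -0.3, -0.1]
grip_width: 0.0854
finger_force: 0.0
```

Call:
{"name": "move_arm", "arguments": {
  "series": [
    [[0,0,0],[0,0,0],50],
    [[0,0,0],[0,0,0],30],
    [[0,0,0],[0,0,0],20],
    [[0,0,0],[0,0,0],10],
    [[0,0,0],[0,0,0],0],
    [[0,0,0],[0,0,0],0],
    [[0,0,0],[0,0,0],0],
    [[0,0,0],[0,0,0],0],
    [[0,0,0],[0,0,0],0],
    [[0,0,0],[0,0,0],0]
  ],
  "squeeze": 40
}}

```text
clock: 13.02
position: [0.4783, -0.1484, 0.2257]
tool_rot: [3.141, 0.0, 1.883]
force: [-1.0, 0.1, 6.3]
grip_width: 0.0122
finger_force: 42.8
```

Gripped at 12 mm. Turning clockwise about the axle.

Call:
{"name": "move_arm", "arguments": {
  "series": [
    [[0,0,0],[0,0,0.04],0],
    [[0,0,0],[0,0,0.11],0],
    [[0,0,0],[0,0,0.2],0],
    [[0,0,0],[0,0,0.3],0],
    [[0,0,0],[0,0,0.4],0],
    [[0,0,0],[0,0,0.5],0],
    [[0,0,0],[0,0,0.6],0],
    [[0,0,0],[0,0,0.7],0],
    [[0,0,0],[0,0,0.8],0],
    [[0,0,0],[0,0,0.9],0],
    [[0,0,0],[0,0,1.0],0],
    [[0,0,0],[0,0,1.1],0],
    [[0,0,0],[0,0,1.2],0],
    [[0,0,0],[0,0,1.3],0],
    [[0,0,0],[0,0,1.4],0],
    [[0,0,0],[0,0,1.5],0],
    [[0,0,0],[0,0,1.6],0],
    [[0,0,0],[0,0,1.7],0],
    [[0,0,0],[0,0,1.78],0],
    [[0,0,0],[0,0,1.83],0]
  ]
}}

```text
clock: 14.68
position: [0.478, -0.1481, 0.2256]
tool_rot: [-3.141, 0.0, 0.048]
force: [-2.9, 1.3, 8.1]
grip_width: 0.0127
finger_force: 43.1
```

Call:
{"name": "move_arm", "arguments": {
  "series": [
    [[0,0,0],[0,0,0],0],
    [[0,0,0],[0,0,0],0],
    [[0,0,0],[0,0,0],0]
  ]
}}

```text
clock: 14.93
position: [0.4779, -0.1481, 0.2256]
tool_rot: [-3.141, 0.0, 0.053]
force: [-3.9, 1.6, 7.8]
grip_width: 0.0125
finger_force: 43.2
```

Run:
```python
from see import *
P,G,D,F=see()
for n,x in zip("PDF",(P,D,F)): print(n,len(x),x.mean(0) if len(x) else 0)
s=bot.observe();print(s["clock"],s["position"],s["tool_rot"],s["qpos"],s["moment"],s["finger_force"])
for n in("top","side","wrist"):
    im,d=bot.grab_frame(n);cv2.imwrite(f"pics/{n}3.png",im[:,:,::-1]);np.save(n+"3.npy",d)
a=cv2.imread("pics/top3.png")[195:310,255:420];b=cv2.imread("pics/side3.png")[165:325,305:435];c=cv2.imread("pics/wrist3.png")
f=lambda x,s:cv2.resize(x,None,fx=s,fy=s,interpolation=2)
a=f(a,2);b=f(b,2.2);c=f(c,.7)
o=np.zeros((600,800,3),np.uint8);o[:230,:330]=a;o[:352,340:626]=b;o[320:600,:][:, :336]=c[:280,:336];
cv2.imwrite("pics/c3.png",o)
```

```text
P 0 0
D 0 0
F 0 0
14.9833 [ 0.47794609 -0.14814217  0.22563893] [-3.14139052e+00  2.74921172e-04  5.27845123e-02] [ 0.23009729  0.3320647  -0.06041369  1.92651457  0.02527997  0.88404568
 -1.36107169] [0.40848931 1.05027178 0.03126145] 43.18628132343292
```

View pics/c3.png

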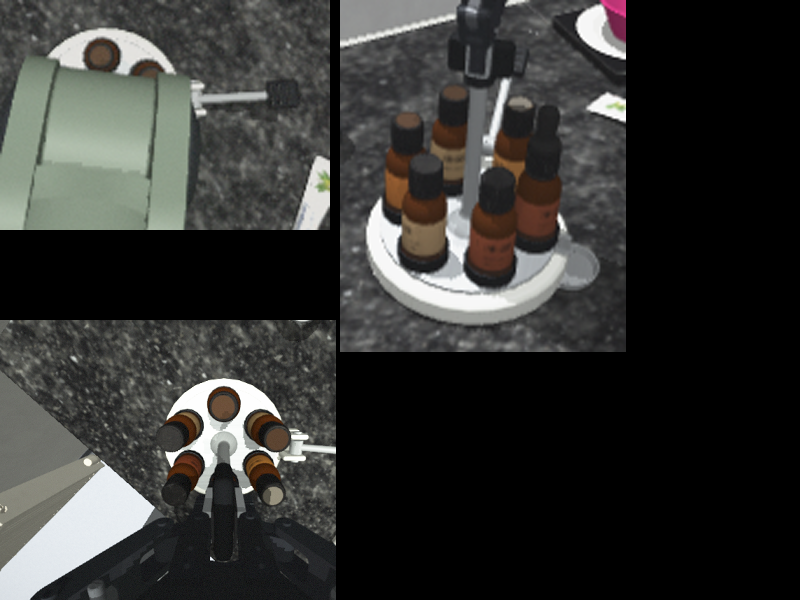

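The side view shows the dropper bottle, its bulb at about (548,110), beside the dish at (578,268). Next I'll check the base yaw and the dropper bearing more precisely.

Run:
```python
from h import *
from scipy.optimize import least_squares
a=np.array([.4782,-.148])
s=bot.observe()
def circ(P,r): return least_squares(lambda c:np.hypot(P[:,0]-c[0],P[:,1]-c[1])-r,P[:,:2].mean(0)+.01*0+np.array([.008,-.008]),loss='soft_l1',f_scale=.001)
for n,k in(("top",0),("top",3),("side",0),("side",3),("wrist",3)):
    d=np.load(f"{n}{k}.npy");W=world(n,d,s);z=W[...,2];r=np.hypot(W[...,0]-a[0],W[...,1]-a[1]);ok=d>0
    # lever shaft and pad: bearing from axle
    for lo,hi in((.135,.185),(.205,.25)):
        L=W[ok&(z>.045)&(z<.115)&(r>lo)&(r<hi)&(W[...,1]<-.25)&(abs(W[...,0]-.485)<.04)]
        if len(L)>5:
            m=(np.percentile(L[:,0],2)+np.percentile(L[:,0],98))/2
            print(n,k,"lever psi",len(L),np.arctan2(L[:,0].mean()-a[0],a[1]-L[:,1].mean()), m,L.mean(0))
    D=W[ok&(z>.003)&(z<.025)&(r>.109)&(r<.14)&(W[...,0]<a[0]-.08)]
    F=W[ok&(z>.036)&(z<.052)&(r>.094)&(r<.108)&(W[...,0]<a[0]-.09)]
    for q,X in(("dish",D),("fin",F)):
        if len(X)>3: c=np.r_[(X[:,:2].min(0)+X[:,:2].max(0))/2];print(n,k,q,len(X),"psi",np.arctan2(a[1]-X[:,1].mean(),a[0]-X[:,0].mean()),X.mean(0),"mid y",c[1])
    R=W[ok&(z>.024)&(z<.033)&(r>.092)&(r<.11)]
    if k==3 and n=="side":
        for zl,zh,rad in((.04,.1,.0215),(.165,.2,.010)):
            for c0 in [(a[0]-.066,a[1]-.003)]:
                B=W[ok&(z>zl)&(z<zh)&(np.hypot(W[...,0]-c0[0],W[...,1]-c0[1])<.026)]
                f=least_squares(lambda c:np.hypot(B[:,0]-c[0],B[:,1]-c[1])-c[2],[*c0,rad],loss='soft_l1',f_scale=.001,bounds=([-9,-9,.006],[9,9,.026]))
                print("dropper",len(B),f.x,f.cost,"psi",np.arctan2(a[1]-f.x[1],a[0]-f.x[0]))
```

```text
top 0 lever psi 85 0.04870158881055763 0.4859171831909188 [ 0.48599893 -0.30801047  0.07284172]
top 0 lever psi 218 0.04969597732414424 0.4892346039010118 [ 0.48926773 -0.37052547  0.10052326]
top 0 dish 164 psi 0.03413433178336595 [ 0.35941799 -0.15205612  0.00695938] mid y -0.1471385106406987
top 0 fin 8 psi 0.054496556650719855 [ 0.37860742 -0.15343283  0.04714612] mid y -0.1534454623309895
top 3 lever psi 86 0.04863328168253398 0.4858842381149377 [ 0.48597792 -0.30780393  0.07289314]
top 3 lever psi 215 0.04995478429662469 0.4892030728045293 [ 0.48932048 -0.37042561  0.10071754]
side 0 lever psi 78 0.04044928974373416 0.4850204913060021 [ 0.48466585 -0.3077637   0.07225822]
side 0 lever psi 153 0.04049732736423619 0.4878527246786011 [ 0.48707379 -0.3670005   0.09770161]
side 0 dish 127 psi 0.04263731511751401 [ 0.35721725 -0.15316151  0.00677555] mid y -0.14872694615080995
side 0 fin 21 psi 0.00816337294218964 [ 0.37824778 -0.14881597  0.04270144] mid y -0.14930413712076526
side 3 lever psi 72 0.04156360525560941 0.4850016502060256 [ 0.4848664  -0.30829803  0.07268117]
side 3 lever psi 63 -0.005986465984645695 0.47736198996298157 [ 0.47688376 -0.36786677  0.09736386]
side 3 dish 130 psi 0.04180517030102187 [ 0.35697974 -0.15307059  0.00669514] mid y -0.150679184351026
side 3 fin 23 psi 0.008148835653650165 [ 0.37836062 -0.14881359  0.04229523] mid y -0.14975046721102314
dropper 356 [ 0.41125115 -0.15002417  0.02202511] 0.0001323096437215142 psi 0.030225306653437478
dropper 147 [ 0.41114152 -0.14730815  0.00768405] 0.00012131062581110475 psi -0.010316752508396006
wrist 3 lever psi 605 0.06259001732807035 0.48778377048488597 [ 0.48825544 -0.30844583  0.07334882]
wrist 3 lever psi 1650 0.06242694442254071 0.49100536678919215 [ 0.49197113 -0.3683093   0.10001211]
```

```bash
python3 -c "
from workcell import bot
s=bot.observe();print(s['clock'],s['tool_rot'],s['finger_force'],s['qd'].max());print(bot.job_done())"
```

```text
15.1333 [-3.14136091e+00  2.28769196e-04  5.28163887e-02] 43.1504362821579 0.0010091062419010333
the job is handed in; nothing more can be done
None
```

I pumped the lever four full strokes to the stop, then turned the carousel by its grip until the dropper bottle lined up with the index fin (about ±0.02 rad by camera). I handed in at 15 s, still gripping at 43 N; the beaker, timer and rinse bottle were left alone.

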